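# Feel an inkjet printer's carriage for the sticky place

### The job

The stripped inkjet printer on the bench has a carriage that catches at one place on its guide rod. Stroke the carriage slowly by hand through its full travel - first gently up against the rubber buffer at the service-station (home) end, then all the way across, gently up against the buffer at the other end - feeling for the sticky place, then bring the carriage back, leave it standing in the middle of the sticky place so that I know where to clean, and let go. Leave the other things on the bench as they are.

Things in the scene. Friction and masses are not known exactly. Their poses are not given: they have to be found in the camera images.
- printer: inkjet printer, cover and belt off, 190 mm deep, 400 wide, fixed. Origin: on the bench under the middle of its base. x: from its front to its back (away from the robot), y: along the guide rod, to the robot's left, z up. Paper output tray in front, out to x = -197 mm. Steel side plates (inner faces at y = -186 and 186 mm) are 97 mm high; only the carriage's web stands higher.
- rod: steel guide rod, 9 mm thick, 372 long, along the printer's y. Origin: its middle, at printer x 50, z 75 mm. It has one unseen sticky place, met with the carriage within 90 mm either side of mid-travel. The carriage runs with 1.5 to 2 N; over some 25 mm of travel there the drag rises to about 8 N and falls again, both ways alike; felt only while it moves. It stays where it is left.
- carriage: black print-head carriage, 82 mm wide (y), floor 78 deep (x), about 0.16 kg, cartridges out: two open bays side by side, a plain upright web between. Slides along the printer's y. Origin: middle of its underside, 55 mm above the bench, at printer x = 0; axes as the printer's. Above the origin: bay floors 4 mm, outer side walls 22, front lip 14, rear wall 40.
- web_top (a point): middle of the top edge of the carriage's web, 107 mm above the bench, on the carriage's middle (y) and 3 mm in front of its origin (x = -3). The web is 10 mm thick (y) and 60 long (x); pinch it from above across its thickness. The bay on either side of it is 33 mm wide, its floor 48 mm below this point.
- buffer_home: rubber end buffer, 13 mm thick, inside the right-hand (negative y) side plate: the home end, with the white service-station sled and its two rubber caps, and gears outside the plate. Origin: on the plate, 186 mm from the middle; its face is 11 mm further in, so the carriage meets it with its origin 134 mm from the middle. Gives 1 mm for each 5 N; not for over 20 N.
- buffer_far: the same rubber buffer on the left-hand (positive y) side plate; the carriage meets it with its origin 134 mm left of the middle. Gives 1 mm for each 5 N; not for over 20 N.
- cartridge_a: one of two black ink cartridges (58 x 30 x 48 mm) lying in the printer's paper output tray, about 150 mm in front of the middle of the printer; leave alone
- cartridge_b: the other black ink cartridge, same size, beside the first in the output tray; leave alone
- screwdriver: screwdriver, 190 mm long, lying on the bench to the left; leave alone
- dish: shallow steel screw dish, 100 mm across, 22 mm high, on the bench; leave alone
- motherboard: bare motherboard with a round cooler, 244 x 200 x 54 mm, on the bench; leave alone
- spray: white bottle, 60 mm across, 170 mm high; leave alone
- box_a: flat white accessory box, 85 x 170 x 32 mm; leave alone
- box_b: flat white accessory box, 110 x 110 x 45 mm; leave alone

How it is judged (in metres and radians):
On the way, in this order (a step that is already met when the one before it is completed fails the run):
1. the carriage is run up against the home-end buffer (pressing on it with more than 1.5 N) (contact force between carriage and buffer_home above 1.5 N), for 0.05 s.
2. the carriage is run across, up against the buffer at the other end (more than 1.5 N) (contact force between carriage and buffer_far above 1.5 N), for 0.05 s.
At the end, for the whole second after the job is handed in: The carriage stands at rest on the sticky place, its bushing bearing on it with more than 5 N (within about 10 mm of the middle of the place), and the fingers are off it (contact force between carriage and rod above 5 N and linear speed of carriage below 0.005 m/s and contact force between the fingers and carriage below 0.1 N); the robot touches nothing.
It fails at once if the carriage is pressed onto an end buffer with more than 20 N (contact force between carriage and buffer_home above 20 N or contact force between carriage and buffer_far above 20 N).
It fails at once if the carriage is run faster than 0.25 m/s (linear speed of carriage above 0.25 m/s).
It fails at once if another thing on the bench or in the tray is shifted by more than 20 mm (distance of any of cartridge_a, cartridge_b, screwdriver, dish, motherboard, spray, box_a, box_b from where it was at the start of the episode above 0.02 m).
It also fails if it takes over 64 s, if anything falls off the work surface, if the arm or the gripper's body presses on something with over 40 N, if the wrist force passes 120 N, or if a joint passes its speed limit or range.

### The arm

A 6-joint arm with a two-finger parallel gripper is mounted at the origin on the work surface. World frame = base frame: x ahead of the robot, y to its left, z up, the work surface at z = 0. Lengths are in m, angles in degrees, forces in N, time in s.
With the tool pointing down it reaches from about 0.375 to 0.9 m from the base axis. Payload 3.1 kg.
Tool frame: the origin (TCP) lies on the centre line of the jaws, within the pads' length; the fingertips stand finger_overhang ahead of it and the grasp point (between the pads) lies 5 mm behind it (finger_overhang is the distance from the TCP to the fingertips, in m); z points along the fingers, y is the line along which they close (so a half turn about z gives the same grasp; the last joint's range is limited). The gripper opens to 87 mm and grips with 3 to 60 N. Pads are 19 mm wide; open, the fingers measure 117 mm over their backs; the gripper's body (75 mm by 190 mm) begins 51 mm behind the grasp point.
Start: joints at [-73.711, 30.224, 82.088, -0, 67.689, -10.227], TCP at [0.279, -0.559, 0.237] pointing down, gripper open.
Joint ranges: [-176.69, 176.69], [-43.24, 126.21], [12.49, 139.97], [-82, 262], [0, 151.66], [-163.58, 163.58]. Speed limits (degrees/s): [159.86, 159.86, 180, 180, 180, 180].

### API

Orientations are given as a 3x3 rotation matrix whose columns are the frame's x, y, z axes.
In Python, from rig import read_state, capture, calibration, hand_in, finger_overhang gives the robot as it stands.
- The arm moves only by the tool send_rows, never from a script. Its argument "plan" is a list of rows, each a list of 5 numbers: the closure in counts, from 0 (fully open) to 255 (shut), then the shift along the tool's x, y, z in m, then the turn about the tool's z in rad. A call has 1 to 20 rows; each row shifts and turns the commanded pose from where the row before left it, along the tool's axes as they then stand; what a row does not reach is not made up. A row lasts 1/12 s, in which the tool goes at most 41.7 mm and 7.16 degrees, less where a joint would pass 70% of its speed; a pose out of reach is approached as far as the arm can. A call is refused whole if a number of a shift passes 0.0417 or a number of a turn 0.125, either way. A call with a gripper value outside its range is refused whole. The fingers move at their own pace and stop on an object; the grip force is fixed at half the most. Time passes only in rows, so rows that do not move let the fingers close. It gives the time, the measured TCP pose, the force, the opening and the grip force at its end, in the units of the state.
- read_state(): the state, without advancing time (a new reading comes with each control period).
- capture(name): name is "scene" or "top"; returns (picture, depth): 480x640x3 uint8, blue, green, red; 480x640 float32, m along the optical axis (not along the pixel's ray), 0 where there is no reading.
- calibration(name): a dict with "fx", "fy", "cx", "cy" (pixels), "xyz" and "rotation" of the camera in the world. Camera axes: x right, y down, z forward; pixel columns grow to the right and rows downward; lengths in m; the calibration is good to about 2 mm. A picture is of the moment at which its call begins. calibration takes no time and is no camera call.
- hand_in(): hands the job in; it is judged then, once.
The state is a dict: "time_s": time; "joint_positions": joint angles; "qvel": joint speeds; "tau": joint torques, N m; "position": TCP position; "tcp_rot": TCP orientation; "force": force on the tool from outside, world axes, zero at the start; "moment": the same for the moment, N m; "opening": opening from 0.0 (shut) to 1.0 (fully open); "grasp_force": force on a finger pad.
Only numpy, scipy, OpenCV 4.12 (cv2) and the standard library are available. Lean on these libraries where they do the work, as an engineer would, in place of code of your own. Each camera call takes 0.05 s, during which the arm holds its last target. There are 200 camera calls.

## Working session

There is one attempt and no reset: what is moved stays moved. The work goes in short steps, Python scripts to look and compute and a tool call to move; the robot and the scene stay as the last step left them, time stands still between calls to the robot, and variables do not carry over. Pictures are saved under pics/ and viewed, at most 10 in all, crops included, and the job is handed in when it is done.

Besides the shell and the picture viewer there is one more tool, called by a JSON object that holds its "op" and its "data", one argument or row to a line. send_rows: Moves the arm, as the interface text tells. Its arguments: {"type":"object","properties":{"plan":{"type":"array","items":{"type":"array","items":{"type":"number"}}}},"required":["plan"]}

```bash
mkdir -p pics; python3 - <<'E'
from rig import *
import cv2,numpy as np
s=read_state();print(s['time_s'],s['position'],s['tcp_rot'],s['opening'],s['force'],finger_overhang if not callable(finger_overhang) else finger_overhang())
for n in("scene","top"):
    p,d=capture(n);cv2.imwrite(f"pics/{n}0.png",p);np.save(f"pics/{n}0.npy",d);c=calibration(n);print(n,c)
E
```

```text
0.0 [ 0.27888156 -0.55855211  0.23558854] [[ 8.94783539e-01  4.46499805e-01 -5.85634902e-04]
 [ 4.46500016e-01 -8.94781265e-01  2.05532520e-03]
 [ 3.93687164e-04 -2.10055715e-03 -9.99997716e-01]] 1.0019940566394252 [ 1.01519555 -0.00823513 -0.5207519 ] 0.014
scene {'fx': 486.0872791008664, 'fy': 486.0872791008664, 'cx': 321.6766822315339, 'cy': 247.4215617627892, 'xyz': array([ 1.43714612, -0.35223338,  0.77524799]), 'rotation': array([[ 0.31819625,  0.51887351, -0.79342386],
       [ 0.94776928, -0.19354103,  0.25352567],
       [-0.02201232, -0.83265368, -0.5533564 ]])}
top {'fx': 576.2225424810546, 'fy': 576.2225424810546, 'cx': 317.3365479343915, 'cy': 240.07515114995863, 'xyz': array([ 0.20669362, -0.05709447,  1.43522166]), 'rotation': array([[-0.02058967, -0.98107367,  0.19253707],
       [-0.99974516,  0.01842044, -0.01305002],
       [ 0.00925642, -0.1927567 , -0.98120292]])}
```

View pics/top0.png

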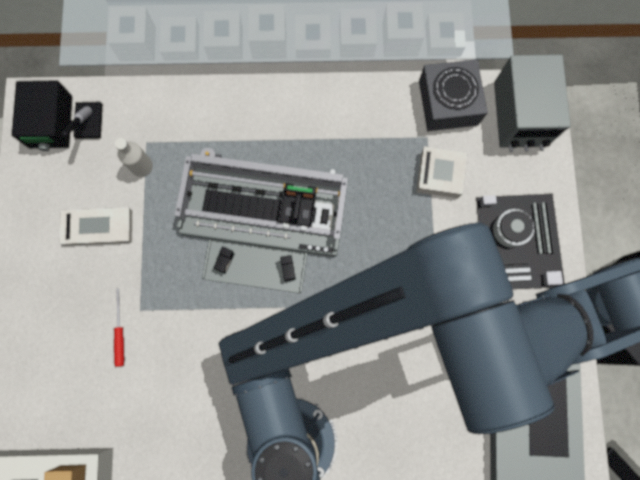

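View pics/scene0.png

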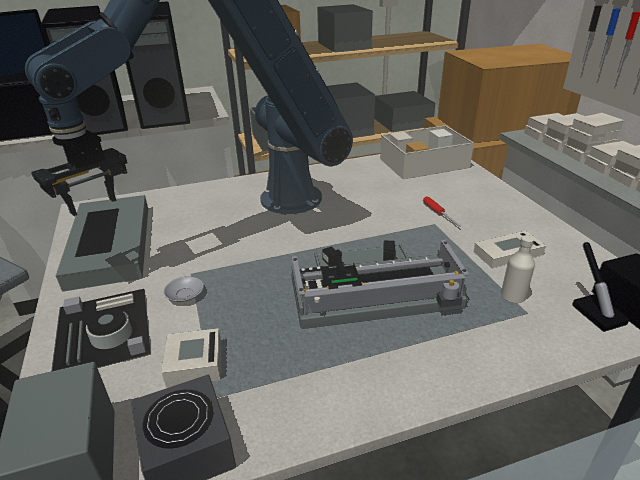

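The top view shows the printer at about (180..345, 155..250), with the carriage near (297,207), right of the middle. The scene view confirms it. I'll zoom in next.

```bash
cat > h.py <<'E'
import numpy as np
from rig import calibration
def ray(n,u,v,z):
    c=calibration(n);d=np.array(c['rotation'])@np.array([(u-c['cx'])/c['fx'],(v-c['cy'])/c['fy'],1.])
    o=np.array(c['xyz']);return o+d*(z-o[2])/d[2]
E
python3 - <<'E'
import cv2,numpy as np
p=cv2.imread('pics/top0.png')[145:265,165:365]
cv2.imwrite('pics/z1.png',cv2.resize(p,(800,480),interpolation=cv2.INTER_CUBIC))
E
```

```text
(no output)
```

View pics/z1.png

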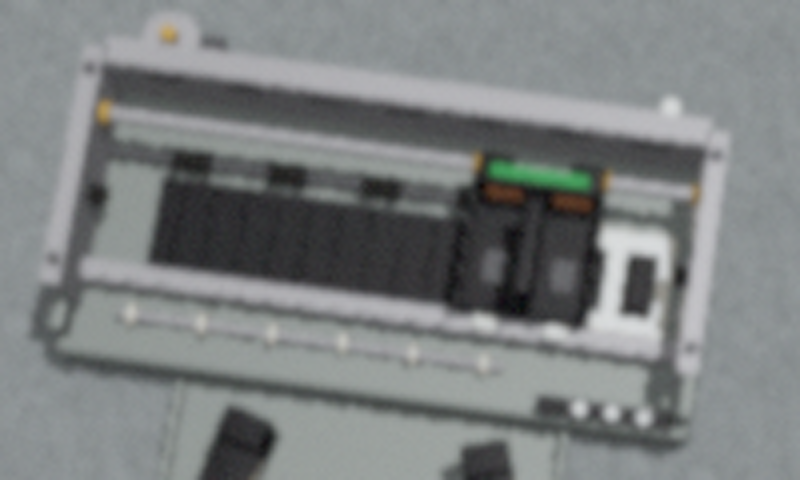

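The crop (4x, offset 165,145) shows the rod from (105,112) to (697,192), the green board on the carriage's rear wall at (487–595,160–192), and the web around (525,190–310).

```bash
python3 - <<'E'
from h import ray
import numpy as np,cv2
f=lambda u,v,z:ray('top',165+u/4,145+v/4,z)
a=f(105,112,.075);b=f(697,192,.075)
print(a,b,np.linalg.norm(a-b))
yv=(a-b)[:2];yv/=np.linalg.norm(yv);xv=np.array([yv[1],-yv[0]])
print('yaw',np.degrees(np.arctan2(xv[1],xv[0])))
org=(a+b)[:2]/2-.05*xv;print('org',org)
pf=lambda p:((p[:2]-org)@xv,(p[:2]-org)@yv)
# plate checks
for u,v in((92,50),(50,275),(720,135),(688,365)):print('plate',np.round(pf(f(u,v,.097)),4))
p=cv2.imread('pics/top0.png');hsv=cv2.cvtColor(p,cv2.COLOR_BGR2HSV)
m=cv2.inRange(hsv,(45,80,60),(85,255,255));m[:150]=0;m[230:]=0;m[:,:200]=0;m[:,360:]=0
ys,xs=np.nonzero(m);print(xs.min(),xs.max(),ys.min(),ys.max())
q=ray('top',xs.mean(),ys.mean(),.095);print('green',q,pf(q))
for u,v in((460,190),(605,190),(450,305),(588,322)):print('walls',np.round(pf(f(u,v,.077)),4))
d=np.load('pics/top0.npy')
from rig import calibration
c=calibration('top')
# depth points on carriage
vv,uu=np.mgrid[185:230,275:318];z=d[185:230,275:318]
P=np.stack([(uu-c['cx'])/c['fx']*z,(vv-c['cy'])/c['fy']*z,z],-1)@np.array(c['rotation']).T+c['xyz']
k=(P[...,2]>.1)&(z>0)
lx=(P[...,:2]-org)@xv; ly=(P[...,:2]-org)@yv
print(k.sum(),[ (int(u),int(v),np.round(x,3),np.round(y,3),np.round(h,3)) for u,v,x,y,h in zip(uu[k],vv[k],lx[k],ly[k],P[...,2][k])][:40])
print('mean web',lx[k].mean(),ly[k].mean(),np.median(P[...,2][k]))
wc=-.003*xv+0
for yy in(-.134,ly[k].mean() if k.any() else 0,.134):print(yy,org+xv*-.003+yv*yy)
E
```

```text
[0.64733197 0.23109995 0.075     ] [ 0.58991647 -0.13119353  0.075     ] 0.3668148080331135
yaw -9.00522271808442
org [0.56924051 0.05777944]
plate [0.0813 0.1925]
plate [-0.0606  0.1921]
plate [ 0.081  -0.1924]
plate [-0.0624 -0.1916]
287 312 185 192
green [ 0.59642597 -0.03384083  0.095     ] (np.float64(0.041191183974893575), np.float64(-0.0862357729118686))
walls [ 0.0306 -0.04  ]
walls [ 0.0429 -0.1276]
walls [-0.0414 -0.0447]
walls [-0.0403 -0.1287]
118 [(287, 189, np.float64(0.034), np.float64(-0.058), np.float64(0.104)), (288, 190, np.float64(0.032), np.float64(-0.061), np.float64(0.103)), (305, 192, np.float64(0.034), np.float64(-0.101), np.float64(0.101)), (308, 192, np.float64(0.034), np.float64(-0.109), np.float64(0.102)), (309, 193, np.float64(0.033), np.float64(-0.111), np.float64(0.1)), (312, 193, np.float64(0.033), np.float64(-0.118), np.float64(0.102)), (297, 194, np.float64(0.024), np.float64(-0.084), np.float64(0.107)), (298, 194, np.float64(0.025), np.float64(-0.086), np.float64(0.107)), (315, 194, np.float64(0.032), np.float64(-0.126), np.float64(0.101)), (297, 1
[... 1630 characters left out ...]
t64(-0.083), np.float64(0.109)), (297, 200, np.float64(0.01), np.float64(-0.086), np.float64(0.107)), (298, 200, np.float64(0.01), np.float64(-0.088), np.float64(0.106)), (299, 200, np.float64(0.01), np.float64(-0.091), np.float64(0.109)), (296, 201, np.float64(0.007), np.float64(-0.084), np.float64(0.107)), (297, 201, np.float64(0.008), np.float64(-0.086), np.float64(0.105)), (298, 201, np.float64(0.009), np.float64(-0.088), np.float64(0.102)), (299, 201, np.float64(0.009), np.float64(-0.09), np.float64(0.102))]
mean web -0.003647994042268993 -0.08770561945592176 0.10632038095608176
-0.134 [ 0.54530321 -0.07409932]
-0.08770561945592176 [ 0.55254941 -0.02837556]
0.134 [0.58725177 0.19059734]
```

Checks out: yaw is -9.0°, plates are at ±0.192 and web top is 0.106 at (0.5525,-0.0284), so the carriage is at y≈-0.088. I'll turn the tool and move above the web with the fingers partly closed.

{"op": "send_rows", "data": {
  "plan": [
    [161,0,0,0,0.124],
    [161,0,0,0,0.124],
    [161,0,0,0,0.124],
    [161,0,0,0,0.124],
    [161,0,0,0,0.124],
    [161,0.0125,-0.0378,0,0],
    [161,0.0125,-0.0378,0,0],
    [161,0.0125,-0.0378,0,0],
    [161,0.0125,-0.0378,0,0],
    [161,0.0125,-0.0378,0,0],
    [161,0.0125,-0.0378,0,0],
    [161,0.0125,-0.0378,0,0],
    [161,0.0125,-0.0378,0,0],
    [161,0.0125,-0.0378,0,0],
    [161,0.0125,-0.0378,0,0],
    [161,0.0125,-0.0378,0,0],
    [161,0.0125,-0.0378,0,0],
    [161,0.0125,-0.0378,0,0],
    [161,0.0125,-0.0378,0,0],
    [161,0.0125,-0.0378,0,0]
  ]
}}

```text
time_s: 1.77
position: [0.5532, -0.0265, 0.2363]
tcp_rot: [[0.988, -0.156, -0.001], [-0.156, -0.988, 0.0], [-0.001, -0.0, -1.0]]
force: [0.2, -0.8, -0.1]
opening: 0.368
grasp_force: 0.0
```

```bash
cat >> h.py <<'E'
def st():
    from rig import read_state
    s=read_state();R=np.array(s['tcp_rot']);a=np.radians(-9.0)
    xv=np.array([np.cos(a),np.sin(a)]);yv=np.array([-np.sin(a),np.cos(a)]);o=np.array([.56924,.05778])
    p=np.array(s['position']);F=np.array(s['force']);q=p[:2]-o
    print('t%.2f loc x%.4f y%.4f z%.4f yaw %.2f tilt %s F x%.2f y%.2f z%.2f open %.1fmm grip %.1f v%.3f'%(s['time_s'],q@xv,q@yv,p[2],np.degrees(np.arctan2(R[1,0],R[0,0])),np.round(R[2,:2],4),F[:2]@xv,F[:2]@yv,F[2],s['opening']*87,s['grasp_force'],np.abs(s['qvel']).max()))
E
python3 -c "from h import st;st()"
```

```text
t1.77 loc x-0.0026 y-0.0857 z0.2363 yaw -9.00 tilt [-0.0008 -0.    ] F x0.36 y-0.73 z-0.13 open 32.0mm grip 0.0 v49.872
```

{"op": "send_rows", "data": {
  "plan": [
    [161,0,0,0.02,0],
    [161,0,0,0.03,0],
    [161,0,0,0.03,0],
    [161,0,0,0.02,0],
    [161,0,0,0,0],
    [161,0,0,0,0]
  ]
}}

```text
time_s: 2.27
position: [0.5522, -0.0283, 0.1355]
tcp_rot: [[0.988, -0.156, -0.003], [-0.156, -0.988, 0.001], [-0.003, -0.0, -1.0]]
force: [0.2, -0.1, -0.5]
opening: 0.367
grasp_force: 0.0
```

```bash
python3 - <<'E'
from h import st;st()
from rig import capture
import cv2
p,d=capture('scene')
cv2.imwrite('pics/s1.png',cv2.resize(p[215:335,280:480],(800,480),interpolation=cv2.INTER_CUBIC))
E
```

```text
t2.27 loc x-0.0034 y-0.0877 z0.1355 yaw -9.00 tilt [-0.0033 -0.0003] F x0.21 y-0.09 z-0.47 open 32.0mm grip 0.0 v2.312
```

View pics/s1.png

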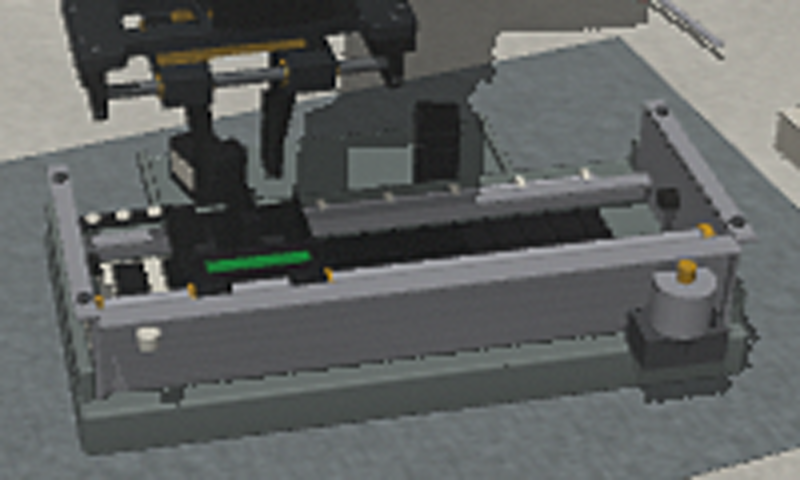

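The fingers straddle the web: left finger near (200,120), right near (275,140), above the carriage's web at about (240,190). Descending and gripping.

{"op": "send_rows", "data": {
  "plan": [
    [161,0,0,0.012,0],
    [161,0,0,0.012,0],
    [161,0,0,0.012,0],
    [161,0,0,0.011,0],
    [161,0,0,0,0],
    [161,0,0,0,0],
    [190,0,0,0,0],
    [205,0,0,0,0],
    [220,0,0,0,0],
    [235,0,0,0,0],
    [245,0,0,0,0],
    [245,0,0,0,0],
    [245,0,0,0,0]
  ]
}}

```text
time_s: 3.4
position: [0.5538, -0.0285, 0.0904]
tcp_rot: [[0.988, -0.157, 0.002], [-0.157, -0.988, 0.0], [0.002, -0.0, -1.0]]
force: [-0.7, 0.7, 6.1]
opening: 0.113
grasp_force: 30.8
```

```bash
python3 -c "from h import st;st()"
```

```text
t3.40 loc x-0.0018 y-0.0876 z0.0904 yaw -9.05 tilt [ 0.0019 -0.0004] F x-0.84 y0.56 z6.11 open 9.8mm grip 30.8 v0.106
```

{"op": "send_rows", "data": {
  "plan": [
    [245,0,0,-0.002,0],
    [245,0,0,0,0],
    [245,0,0.004,0,0],
    [245,0,0.004,0,0],
    [245,0,0.004,0,0]
  ]
}}

```text
time_s: 3.82
position: [0.5517, -0.0406, 0.0905]
tcp_rot: [[0.988, -0.157, 0.001], [-0.157, -0.988, 0.0], [0.001, -0.0, -1.0]]
force: [4.6, 0.9, -13.4]
opening: 0.109
grasp_force: 30.8
```

{"op": "send_rows", "data": {
  "plan": [
    [245,0,0.004,0,0],
    [245,0,0.004,0,0]
  ]
}}

```text
time_s: 3.98
position: [0.5504, -0.0487, 0.0905]
tcp_rot: [[0.988, -0.157, 0.001], [-0.157, -0.988, 0.0], [0.001, -0.0, -1.0]]
force: [6.1, 1.0, -11.6]
opening: 0.111
grasp_force: 30.8
```

{"op": "send_rows", "data": {
  "plan": [
    [245,0,0.004,0,0],
    [245,0,0.004,0,0]
  ]
}}

```text
time_s: 4.15
position: [0.5491, -0.0566, 0.0905]
tcp_rot: [[0.988, -0.157, 0.001], [-0.157, -0.988, 0.0], [0.001, -0.0, -1.0]]
force: [5.2, 0.5, -13.3]
opening: 0.11
grasp_force: 30.8
```

{"op": "send_rows", "data": {
  "plan": [
    [245,0,0.004,0,0],
    [245,0,0.004,0,0]
  ]
}}

```text
time_s: 4.32
position: [0.5478, -0.0645, 0.0905]
tcp_rot: [[0.988, -0.157, 0.001], [-0.157, -0.988, 0.0], [0.001, -0.0, -1.0]]
force: [4.9, 0.5, -12.9]
opening: 0.114
grasp_force: 30.8
```

```bash
python3 -c "from h import st;st()"
```

```text
t4.32 loc x-0.0021 y-0.1241 z0.0905 yaw -9.06 tilt [ 0.0005 -0.0005] F x4.76 y1.23 z-12.93 open 9.9mm grip 30.8 v4.954
```

{"op": "send_rows", "data": {
  "plan": [
    [245,0,0.002,0.0013,0],
    [245,0,0.002,0,0],
    [245,0,0.002,0,0],
    [245,0,0.002,0,0]
  ]
}}

```text
time_s: 4.65
position: [0.5465, -0.072, 0.0905]
tcp_rot: [[0.988, -0.157, 0.001], [-0.157, -0.988, 0.0], [0.001, -0.001, -1.0]]
force: [4.1, 4.5, -3.7]
opening: 0.114
grasp_force: 31.7
```

{"op": "send_rows", "data": {
  "plan": [
    [245,0,0.001,0,0],
    [245,0,0,0,0]
  ]
}}

```text
time_s: 4.82
position: [0.5465, -0.0724, 0.0905]
tcp_rot: [[0.988, -0.157, 0.001], [-0.157, -0.988, 0.001], [0.001, -0.001, -1.0]]
force: [4.5, 3.4, -4.4]
opening: 0.111
grasp_force: 31.7
```

```bash
python3 -c "from h import st;st()"
```

```text
t4.82 loc x-0.0021 y-0.1321 z0.0905 yaw -9.06 tilt [ 0.0012 -0.0014] F x3.91 y4.06 z-4.40 open 9.6mm grip 31.7 v0.472
```

{"op": "send_rows", "data": {
  "plan": [
    [245,0,0.0008,0,0],
    [245,0,0,0,0]
  ]
}}

```text
time_s: 4.98
position: [0.5464, -0.0726, 0.0905]
tcp_rot: [[0.988, -0.158, 0.002], [-0.158, -0.988, 0.002], [0.001, -0.002, -1.0]]
force: [5.7, 5.8, -5.4]
opening: 0.109
grasp_force: 31.7
```

{"op": "send_rows", "data": {
  "plan": [
    [245,0,0.0006,0,0],
    [245,0,0,0,0]
  ]
}}

```text
time_s: 5.15
position: [0.5464, -0.0728, 0.0905]
tcp_rot: [[0.988, -0.158, 0.002], [-0.158, -0.988, 0.002], [0.001, -0.003, -1.0]]
force: [5.1, 6.5, -4.5]
opening: 0.112
grasp_force: 31.8
```

```bash
python3 -c "from h import st;st()"
```

```text
t5.15 loc x-0.0021 y-0.1326 z0.0905 yaw -9.07 tilt [ 0.0012 -0.0026] F x3.99 y7.20 z-4.48 open 9.7mm grip 31.8 v0.179
```

{"op": "send_rows", "data": {
  "plan": [
    [245,0,-0.004,0,0],
    [245,0,-0.004,0,0],
    [245,0,-0.004,0,0],
    [245,0,-0.004,0,0],
    [245,0,-0.004,0,0],
    [245,0,-0.004,0,0],
    [245,0,-0.004,0,0],
    [245,0,-0.004,0,0],
    [245,0,-0.004,0,0]
  ]
}}

```text
time_s: 5.9
position: [0.552, -0.0387, 0.0905]
tcp_rot: [[0.988, -0.157, 0.001], [-0.157, -0.988, -0.0], [0.001, 0.0, -1.0]]
force: [5.6, -2.6, -3.2]
opening: 0.113
grasp_force: 31.8
```

{"op": "send_rows", "data": {
  "plan": [
    [245,0,-0.004,0,0],
    [245,0,-0.004,0,0]
  ]
}}

```text
time_s: 6.07
position: [0.5533, -0.0307, 0.0905]
tcp_rot: [[0.988, -0.156, 0.001], [-0.156, -0.988, -0.0], [0.002, 0.0, -1.0]]
force: [5.0, -2.8, -3.3]
opening: 0.111
grasp_force: 31.7
```

{"op": "send_rows", "data": {
  "plan": [
    [245,0,-0.004,0,0],
    [245,0,-0.004,0,0]
  ]
}}

```text
time_s: 6.23
position: [0.5546, -0.0229, 0.0905]
tcp_rot: [[0.988, -0.156, 0.002], [-0.156, -0.988, -0.001], [0.002, 0.0, -1.0]]
force: [5.4, -2.1, -2.6]
opening: 0.114
grasp_force: 31.7
```

{"op": "send_rows", "data": {
  "plan": [
    [245,0,-0.004,0,0],
    [245,0,-0.004,0,0]
  ]
}}

```text
time_s: 6.4
position: [0.5559, -0.015, 0.0904]
tcp_rot: [[0.988, -0.156, 0.002], [-0.156, -0.988, -0.001], [0.002, 0.0, -1.0]]
force: [4.0, -2.3, -4.3]
opening: 0.112
grasp_force: 31.7
```

{"op": "send_rows", "data": {
  "plan": [
    [245,0,-0.004,0,0],
    [245,0,-0.004,0,0]
  ]
}}

```text
time_s: 6.57
position: [0.5573, -0.0071, 0.0905]
tcp_rot: [[0.988, -0.156, 0.002], [-0.156, -0.988, -0.001], [0.002, 0.0, -1.0]]
force: [4.6, -2.8, -3.6]
opening: 0.12
grasp_force: 31.7
```

{"op": "send_rows", "data": {
  "plan": [
    [245,0,-0.004,0,0],
    [245,0,-0.004,0,0]
  ]
}}

```text
time_s: 6.73
position: [0.5585, 0.0008, 0.0905]
tcp_rot: [[0.988, -0.156, 0.002], [-0.156, -0.988, -0.001], [0.002, 0.0, -1.0]]
force: [5.0, -1.5, -4.3]
opening: 0.113
grasp_force: 31.7
```

{"op": "send_rows", "data": {
  "plan": [
    [245,0,-0.004,0,0],
    [245,0,-0.004,0,0]
  ]
}}

```text
time_s: 6.9
position: [0.5599, 0.0087, 0.0905]
tcp_rot: [[0.988, -0.156, 0.002], [-0.156, -0.988, -0.001], [0.002, 0.0, -1.0]]
force: [4.9, -2.0, -2.7]
opening: 0.112
grasp_force: 31.7
```

{"op": "send_rows", "data": {
  "plan": [
    [245,0,-0.004,0,0],
    [245,0,-0.004,0,0]
  ]
}}

```text
time_s: 7.07
position: [0.5611, 0.0165, 0.0905]
tcp_rot: [[0.988, -0.156, 0.002], [-0.156, -0.988, -0.001], [0.002, 0.0, -1.0]]
force: [5.5, -2.7, -4.3]
opening: 0.11
grasp_force: 31.7
```

{"op": "send_rows", "data": {
  "plan": [
    [245,0,-0.004,0,0],
    [245,0,-0.004,0,0]
  ]
}}

```text
time_s: 7.23
position: [0.5625, 0.0244, 0.0905]
tcp_rot: [[0.988, -0.156, 0.002], [-0.156, -0.988, -0.001], [0.002, 0.0, -1.0]]
force: [5.4, -3.0, -3.6]
opening: 0.111
grasp_force: 31.7
```

```bash
python3 -c "from h import st;st()"
```

```text
t7.23 loc x-0.0015 y-0.0340 z0.0905 yaw -9.00 tilt [0.0023 0.0003] F x5.78 y-2.14 z-3.56 open 9.7mm grip 31.7 v5.071
```

No bump up to y≈-0.034. I'll go on.

{"op": "send_rows", "data": {
  "plan": [
    [245,0,-0.004,0,0],
    [245,0,-0.004,0,0]
  ]
}}

```text
time_s: 7.4
position: [0.5637, 0.0323, 0.0905]
tcp_rot: [[0.988, -0.156, 0.002], [-0.156, -0.988, -0.001], [0.002, 0.0, -1.0]]
force: [5.8, -2.6, -4.3]
opening: 0.117
grasp_force: 31.7
```

{"op": "send_rows", "data": {
  "plan": [
    [245,0,-0.004,0,0],
    [245,0,-0.004,0,0]
  ]
}}

```text
time_s: 7.57
position: [0.565, 0.0402, 0.0905]
tcp_rot: [[0.988, -0.156, 0.002], [-0.156, -0.988, -0.001], [0.002, 0.0, -1.0]]
force: [5.1, -2.2, -3.9]
opening: 0.11
grasp_force: 31.7
```

{"op": "send_rows", "data": {
  "plan": [
    [245,0,-0.004,0,0],
    [245,0,-0.004,0,0]
  ]
}}

```text
time_s: 7.73
position: [0.5663, 0.0481, 0.0905]
tcp_rot: [[0.988, -0.156, 0.003], [-0.156, -0.988, -0.001], [0.003, 0.0, -1.0]]
force: [5.6, -2.5, -3.8]
opening: 0.114
grasp_force: 31.7
```

{"op": "send_rows", "data": {
  "plan": [
    [245,0,-0.004,0,0],
    [245,0,-0.004,0,0]
  ]
}}

```text
time_s: 7.9
position: [0.5676, 0.0559, 0.0905]
tcp_rot: [[0.988, -0.156, 0.003], [-0.156, -0.988, -0.001], [0.003, 0.0, -1.0]]
force: [5.2, -2.5, -3.7]
opening: 0.118
grasp_force: 31.7
```

{"op": "send_rows", "data": {
  "plan": [
    [245,0,-0.004,0,0],
    [245,0,-0.004,0,0]
  ]
}}

```text
time_s: 8.07
position: [0.5689, 0.0638, 0.0905]
tcp_rot: [[0.988, -0.156, 0.003], [-0.156, -0.988, -0.001], [0.003, 0.0, -1.0]]
force: [6.3, -2.5, -3.6]
opening: 0.113
grasp_force: 31.7
```

{"op": "send_rows", "data": {
  "plan": [
    [245,0,-0.004,0,0],
    [245,0,-0.004,0,0]
  ]
}}

```text
time_s: 8.23
position: [0.5703, 0.0717, 0.0905]
tcp_rot: [[0.988, -0.156, 0.003], [-0.156, -0.988, -0.001], [0.003, 0.0, -1.0]]
force: [5.9, -3.1, -3.7]
opening: 0.112
grasp_force: 31.7
```

{"op": "send_rows", "data": {
  "plan": [
    [245,0,-0.004,0,0],
    [245,0,-0.004,0,0]
  ]
}}

```text
time_s: 8.4
position: [0.5715, 0.0796, 0.0905]
tcp_rot: [[0.988, -0.156, 0.003], [-0.156, -0.988, -0.001], [0.003, 0.0, -1.0]]
force: [6.5, -2.0, -4.8]
opening: 0.114
grasp_force: 31.7
```

{"op": "send_rows", "data": {
  "plan": [
    [245,0,-0.004,0,0],
    [245,0,-0.004,0,0]
  ]
}}

```text
time_s: 8.57
position: [0.5728, 0.0875, 0.0905]
tcp_rot: [[0.988, -0.156, 0.003], [-0.156, -0.988, -0.001], [0.003, 0.0, -1.0]]
force: [6.0, -2.9, -4.8]
opening: 0.113
grasp_force: 31.7
```

{"op": "send_rows", "data": {
  "plan": [
    [245,0,-0.004,0,0],
    [245,0,-0.004,0,0]
  ]
}}

```text
time_s: 8.73
position: [0.5741, 0.0953, 0.0905]
tcp_rot: [[0.988, -0.156, 0.003], [-0.156, -0.988, -0.001], [0.003, 0.0, -1.0]]
force: [6.9, -3.0, -3.8]
opening: 0.111
grasp_force: 31.7
```

{"op": "send_rows", "data": {
  "plan": [
    [245,0,-0.004,0,0],
    [245,0,-0.004,0,0]
  ]
}}

```text
time_s: 8.9
position: [0.5754, 0.1032, 0.0905]
tcp_rot: [[0.988, -0.156, 0.003], [-0.156, -0.988, -0.001], [0.003, 0.0, -1.0]]
force: [7.1, -2.5, -3.1]
opening: 0.111
grasp_force: 31.7
```

{"op": "send_rows", "data": {
  "plan": [
    [245,0,-0.004,0,0],
    [245,0,-0.004,0,0]
  ]
}}

```text
time_s: 9.07
position: [0.5766, 0.1106, 0.0905]
tcp_rot: [[0.988, -0.156, 0.003], [-0.156, -0.988, -0.002], [0.003, 0.002, -1.0]]
force: [6.4, -4.9, -4.0]
opening: 0.11
grasp_force: 31.7
```

{"op": "send_rows", "data": {
  "plan": [
    [245,0,-0.004,0,0],
    [245,0,-0.004,0,0]
  ]
}}

```text
time_s: 9.23
position: [0.5779, 0.118, 0.0905]
tcp_rot: [[0.988, -0.156, 0.003], [-0.156, -0.988, -0.003], [0.003, 0.002, -1.0]]
force: [6.0, -5.6, -3.2]
opening: 0.111
grasp_force: 31.7
```

{"op": "send_rows", "data": {
  "plan": [
    [245,0,-0.004,0,0],
    [245,0,-0.004,0,0]
  ]
}}

```text
time_s: 9.4
position: [0.5792, 0.126, 0.0905]
tcp_rot: [[0.988, -0.156, 0.003], [-0.156, -0.988, -0.002], [0.003, 0.002, -1.0]]
force: [6.9, -4.7, -2.9]
opening: 0.114
grasp_force: 31.6
```

{"op": "send_rows", "data": {
  "plan": [
    [245,0,-0.004,0,0],
    [245,0,-0.004,0,0]
  ]
}}

```text
time_s: 9.57
position: [0.5806, 0.1345, 0.0905]
tcp_rot: [[0.988, -0.156, 0.004], [-0.156, -0.988, -0.001], [0.004, 0.001, -1.0]]
force: [7.0, -2.0, -4.7]
opening: 0.114
grasp_force: 31.6
```

{"op": "send_rows", "data": {
  "plan": [
    [245,0,-0.004,0,0],
    [245,0,-0.004,0,0]
  ]
}}

```text
time_s: 9.73
position: [0.582, 0.1426, 0.0905]
tcp_rot: [[0.988, -0.156, 0.004], [-0.156, -0.988, -0.001], [0.004, 0.0, -1.0]]
force: [7.0, -3.0, -4.5]
opening: 0.114
grasp_force: 31.6
```

{"op": "send_rows", "data": {
  "plan": [
    [245,0,-0.004,0,0],
    [245,0,-0.004,0,0]
  ]
}}

```text
time_s: 9.9
position: [0.5832, 0.1505, 0.0905]
tcp_rot: [[0.988, -0.156, 0.004], [-0.156, -0.988, -0.001], [0.004, 0.0, -1.0]]
force: [8.3, -2.4, -4.0]
opening: 0.112
grasp_force: 31.6
```

```bash
python3 -c "from h import st;st()"
```

```text
t9.90 loc x-0.0007 y0.0938 z0.0905 yaw -8.99 tilt [0.0039 0.0004] F x8.62 y-1.07 z-4.05 open 9.8mm grip 31.6 v4.545
```

Sticky place felt at world y ≈ 0.110–0.126, peaking near 0.118. On to the far buffer.

{"op": "send_rows", "data": {
  "plan": [
    [245,0.0003,-0.004,0,0],
    [245,0.0003,-0.004,0,0],
    [245,0,-0.004,0,0],
    [245,0,-0.004,0,0],
    [245,0,-0.004,0,0],
    [245,0,-0.004,0,0],
    [245,0,-0.004,0,0],
    [245,0,-0.004,0,0],
    [245,0,-0.003,0,0]
  ]
}}

```text
time_s: 10.65
position: [0.589, 0.185, 0.0905]
tcp_rot: [[0.988, -0.156, 0.003], [-0.156, -0.988, -0.001], [0.003, 0.0, -1.0]]
force: [7.2, -3.5, -2.9]
opening: 0.117
grasp_force: 31.7
```

{"op": "send_rows", "data": {
  "plan": [
    [245,0,-0.0015,0,0],
    [245,0,-0.0015,0,0]
  ]
}}

```text
time_s: 10.82
position: [0.5895, 0.1879, 0.0905]
tcp_rot: [[0.988, -0.156, 0.003], [-0.156, -0.988, -0.001], [0.003, 0.001, -1.0]]
force: [7.0, -3.7, -2.7]
opening: 0.114
grasp_force: 31.7
```

```bash
python3 -c "from h import st;st()"
```

```text
t10.82 loc x-0.0004 y0.1317 z0.0905 yaw -8.97 tilt [0.0033 0.0006] F x7.45 y-2.61 z-2.72 open 9.9mm grip 31.7 v1.555
```

{"op": "send_rows", "data": {
  "plan": [
    [245,0,-0.0015,0,0],
    [245,0,-0.0015,0,0]
  ]
}}

```text
time_s: 10.98
position: [0.5899, 0.1907, 0.0905]
tcp_rot: [[0.988, -0.156, 0.003], [-0.156, -0.988, -0.001], [0.003, 0.001, -1.0]]
force: [7.8, -3.0, -4.2]
opening: 0.113
grasp_force: 31.7
```

```bash
python3 -c "from h import st;st()"
```

```text
t10.98 loc x-0.0004 y0.1345 z0.0905 yaw -8.98 tilt [0.0033 0.0006] F x8.14 y-1.74 z-4.19 open 9.8mm grip 31.7 v1.614
```

{"op": "send_rows", "data": {
  "plan": [
    [245,0,-0.001,0,0],
    [245,0,-0.001,0,0]
  ]
}}

```text
time_s: 11.15
position: [0.5903, 0.1927, 0.0905]
tcp_rot: [[0.988, -0.156, 0.003], [-0.156, -0.988, -0.001], [0.003, 0.001, -1.0]]
force: [7.2, -2.7, -3.4]
opening: 0.109
grasp_force: 31.7
```

{"op": "send_rows", "data": {
  "plan": [
    [245,0,-0.001,0,0],
    [245,0,0,0,0]
  ]
}}

```text
time_s: 11.32
position: [0.5904, 0.1936, 0.0905]
tcp_rot: [[0.988, -0.156, 0.003], [-0.156, -0.988, -0.001], [0.003, 0.001, -1.0]]
force: [7.4, -2.4, -4.4]
opening: 0.113
grasp_force: 31.7
```

```bash
python3 -c "from h import st;st()"
```

```text
t11.32 loc x-0.0004 y0.1375 z0.0905 yaw -8.97 tilt [0.0033 0.0008] F x7.72 y-1.26 z-4.44 open 9.8mm grip 31.7 v0.302
```

{"op": "send_rows", "data": {
  "plan": [
    [245,0,-0.001,0,0],
    [245,0,0,0,0]
  ]
}}

```text
time_s: 11.48
position: [0.5905, 0.194, 0.0905]
tcp_rot: [[0.988, -0.156, 0.003], [-0.156, -0.988, -0.002], [0.003, 0.002, -1.0]]
force: [6.5, -3.9, -3.5]
opening: 0.113
grasp_force: 31.8
```

{"op": "send_rows", "data": {
  "plan": [
    [245,0,-0.001,0,0],
    [245,0,0,0,0]
  ]
}}

```text
time_s: 11.65
position: [0.5905, 0.1944, 0.0905]
tcp_rot: [[0.988, -0.156, 0.002], [-0.156, -0.988, -0.003], [0.003, 0.003, -1.0]]
force: [6.8, -6.3, -3.8]
opening: 0.112
grasp_force: 31.7
```

```bash
python3 -c "from h import st;st()"
```

```text
t11.65 loc x-0.0004 y0.1382 z0.0905 yaw -8.95 tilt [0.0029 0.0028] F x7.73 y-5.12 z-3.81 open 9.7mm grip 31.7 v0.280
```

{"op": "send_rows", "data": {
  "plan": [
    [245,0,-0.001,0,0],
    [245,0,0,0,0]
  ]
}}

```text
time_s: 11.82
position: [0.5906, 0.1948, 0.0905]
tcp_rot: [[0.988, -0.155, 0.002], [-0.155, -0.988, -0.004], [0.003, 0.004, -1.0]]
force: [6.1, -8.0, -3.2]
opening: 0.113
grasp_force: 31.5
```

{"op": "send_rows", "data": {
  "plan": [
    [245,0,-0.0005,0,0],
    [245,0,0,0,0]
  ]
}}

```text
time_s: 11.98
position: [0.5906, 0.1948, 0.0905]
tcp_rot: [[0.988, -0.155, 0.002], [-0.155, -0.988, -0.005], [0.003, 0.004, -1.0]]
force: [6.3, -9.4, -1.7]
opening: 0.114
grasp_force: 31.5
```

```bash
python3 -c "from h import st;st()"
```

```text
t11.98 loc x-0.0004 y0.1387 z0.0905 yaw -8.93 tilt [0.0025 0.0045] F x7.72 y-8.32 z-1.74 open 9.9mm grip 31.5 v0.100
```

Both ends are done. Back now, with fine samples across the sticky place.

{"op": "send_rows", "data": {
  "plan": [
    [245,0,0.005,0,0],
    [245,0,0.005,0,0],
    [245,0,0.005,0,0],
    [245,0,0.005,0,0],
    [245,0,0.005,0,0],
    [245,0,0.005,0,0],
    [245,0,0.005,0,0],
    [245,0,0.005,0,0],
    [245,0,0.005,0,0],
    [245,0,0.004,0,0],
    [245,0,0.003,0,0],
    [245,0,0.003,0,0]
  ]
}}

```text
time_s: 12.98
position: [0.5821, 0.1436, 0.0905]
tcp_rot: [[0.988, -0.157, 0.003], [-0.157, -0.988, 0.001], [0.003, -0.001, -1.0]]
force: [5.9, 0.6, -4.5]
opening: 0.11
grasp_force: 31.0
```

{"op": "send_rows", "data": {
  "plan": [
    [245,0,0.003,0,0]
  ]
}}

```text
time_s: 13.07
position: [0.5817, 0.1407, 0.0905]
tcp_rot: [[0.988, -0.157, 0.003], [-0.157, -0.988, 0.001], [0.003, -0.001, -1.0]]
force: [5.8, 0.5, -4.0]
opening: 0.109
grasp_force: 31.0
```

{"op": "send_rows", "data": {
  "plan": [
    [245,0,0.003,0,0]
  ]
}}

```text
time_s: 13.15
position: [0.5812, 0.1378, 0.0905]
tcp_rot: [[0.988, -0.157, 0.003], [-0.157, -0.988, 0.001], [0.003, -0.001, -1.0]]
force: [6.9, 0.9, -4.4]
opening: 0.111
grasp_force: 31.0
```

{"op": "send_rows", "data": {
  "plan": [
    [245,0,0.003,0,0]
  ]
}}

```text
time_s: 13.23
position: [0.5807, 0.1349, 0.0905]
tcp_rot: [[0.988, -0.157, 0.003], [-0.157, -0.988, 0.001], [0.003, -0.001, -1.0]]
force: [5.8, 0.7, -4.1]
opening: 0.116
grasp_force: 31.0
```

{"op": "send_rows", "data": {
  "plan": [
    [245,0,0.003,0,0]
  ]
}}

```text
time_s: 13.32
position: [0.5802, 0.1319, 0.0905]
tcp_rot: [[0.988, -0.157, 0.003], [-0.157, -0.988, 0.001], [0.003, -0.001, -1.0]]
force: [6.2, 0.9, -3.7]
opening: 0.113
grasp_force: 31.0
```

{"op": "send_rows", "data": {
  "plan": [
    [245,0,0.003,0,0]
  ]
}}

```text
time_s: 13.4
position: [0.5798, 0.1292, 0.0905]
tcp_rot: [[0.988, -0.157, 0.003], [-0.157, -0.988, 0.001], [0.003, -0.002, -1.0]]
force: [5.9, 2.7, -4.2]
opening: 0.113
grasp_force: 31.0
```

{"op": "send_rows", "data": {
  "plan": [
    [245,0,0.003,0,0]
  ]
}}

```text
time_s: 13.48
position: [0.5793, 0.1266, 0.0905]
tcp_rot: [[0.988, -0.157, 0.003], [-0.157, -0.988, 0.002], [0.003, -0.002, -1.0]]
force: [6.2, 3.8, -4.2]
opening: 0.115
grasp_force: 31.0
```

{"op": "send_rows", "data": {
  "plan": [
    [245,0,0.003,0,0]
  ]
}}

```text
time_s: 13.57
position: [0.5789, 0.1239, 0.0905]
tcp_rot: [[0.988, -0.157, 0.003], [-0.157, -0.988, 0.002], [0.003, -0.003, -1.0]]
force: [6.3, 4.1, -4.8]
opening: 0.116
grasp_force: 31.0
```

{"op": "send_rows", "data": {
  "plan": [
    [245,0,0.003,0,0]
  ]
}}

```text
time_s: 13.65
position: [0.5784, 0.121, 0.0905]
tcp_rot: [[0.988, -0.157, 0.003], [-0.157, -0.988, 0.002], [0.003, -0.003, -1.0]]
force: [5.6, 3.9, -3.9]
opening: 0.113
grasp_force: 31.1
```

{"op": "send_rows", "data": {
  "plan": [
    [245,0,0.003,0,0]
  ]
}}

```text
time_s: 13.73
position: [0.5779, 0.1182, 0.0905]
tcp_rot: [[0.988, -0.157, 0.003], [-0.157, -0.988, 0.002], [0.003, -0.003, -1.0]]
force: [5.9, 4.1, -4.1]
opening: 0.112
grasp_force: 31.1
```

{"op": "send_rows", "data": {
  "plan": [
    [245,0,0.003,0,0]
  ]
}}

```text
time_s: 13.82
position: [0.5774, 0.1152, 0.0905]
tcp_rot: [[0.988, -0.157, 0.003], [-0.157, -0.988, 0.002], [0.003, -0.003, -1.0]]
force: [6.5, 3.5, -4.5]
opening: 0.109
grasp_force: 31.1
```

{"op": "send_rows", "data": {
  "plan": [
    [245,0,0.003,0,0]
  ]
}}

```text
time_s: 13.9
position: [0.5769, 0.1122, 0.0905]
tcp_rot: [[0.988, -0.157, 0.003], [-0.157, -0.988, 0.002], [0.003, -0.002, -1.0]]
force: [6.6, 2.3, -4.3]
opening: 0.111
grasp_force: 31.1
```

{"op": "send_rows", "data": {
  "plan": [
    [245,0,0.003,0,0]
  ]
}}

```text
time_s: 13.98
position: [0.5764, 0.109, 0.0905]
tcp_rot: [[0.988, -0.157, 0.003], [-0.157, -0.988, 0.002], [0.003, -0.002, -1.0]]
force: [6.8, 2.6, -2.9]
opening: 0.112
grasp_force: 31.1
```

{"op": "send_rows", "data": {
  "plan": [
    [245,0,0.003,0,0]
  ]
}}

```text
time_s: 14.07
position: [0.5759, 0.1057, 0.0905]
tcp_rot: [[0.988, -0.157, 0.003], [-0.157, -0.988, 0.001], [0.003, -0.001, -1.0]]
force: [6.6, 0.9, -3.5]
opening: 0.112
grasp_force: 31.1
```

{"op": "send_rows", "data": {
  "plan": [
    [245,0,0.003,0,0]
  ]
}}

```text
time_s: 14.15
position: [0.5754, 0.1025, 0.0905]
tcp_rot: [[0.988, -0.157, 0.003], [-0.157, -0.988, 0.001], [0.003, -0.001, -1.0]]
force: [5.8, 0.8, -3.7]
opening: 0.116
grasp_force: 31.1
```

```bash
python3 -c "from h import st;st()"
```

```text
t14.15 loc x-0.0010 y0.0451 z0.0905 yaw -9.00 tilt [ 0.0025 -0.0011] F x5.65 y1.73 z-3.71 open 10.1mm grip 31.1 v3.667
```

The bump runs from y≈0.107 to 0.131, so its middle is ≈0.119. I'll go back there.

{"op": "send_rows", "data": {
  "plan": [
    [245,0,-0.0035,0,0],
    [245,0,-0.0035,0,0],
    [245,0,-0.0035,0,0],
    [245,0,-0.0035,0,0],
    [245,0,-0.0035,0,0],
    [245,0,0,0,0],
    [245,0,0,0,0]
  ]
}}

```text
time_s: 14.73
position: [0.5781, 0.1192, 0.0905]
tcp_rot: [[0.988, -0.156, 0.002], [-0.156, -0.988, -0.0], [0.002, -0.0, -1.0]]
force: [5.6, -1.6, -3.1]
opening: 0.113
grasp_force: 31.2
```

```bash
python3 -c "from h import st;st()"
```

```text
t14.73 loc x-0.0009 y0.0620 z0.0905 yaw -9.00 tilt [ 0.0025 -0.0002] F x5.79 y-0.75 z-3.14 open 9.8mm grip 31.2 v0.155
```

{"op": "send_rows", "data": {
  "plan": [
    [235,0,0,0,0],
    [220,0,0,0,0],
    [200,0,0,0,0],
    [180,0,0,0,0],
    [161,0,0,0,0],
    [161,0,0,0,0],
    [161,0,0,0,0],
    [161,0,0,0,0]
  ]
}}

```text
time_s: 15.4
position: [0.5763, 0.1193, 0.0904]
tcp_rot: [[0.988, -0.157, -0.001], [-0.157, -0.988, 0.0], [-0.001, 0.0, -1.0]]
force: [-0.8, 0.3, 5.5]
opening: 0.365
grasp_force: 2.7
```

```bash
python3 -c "from h import st;st()"
```

```text
t15.40 loc x-0.0027 y0.0618 z0.0904 yaw -9.01 tilt [-0.0015  0.    ] F x-0.87 y0.14 z5.53 open 31.7mm grip 2.7 v0.137
```

{"op": "send_rows", "data": {
  "plan": [
    [161,0,0,-0.002,0],
    [161,0,0,-0.004,0],
    [161,0,0,-0.008,0],
    [161,0,0,-0.015,0],
    [161,0,0,-0.02,0],
    [161,0,0,-0.03,0],
    [161,0,0,-0.03,0],
    [161,0,0,-0.02,0],
    [161,0,0,0,0],
    [161,0,0,0,0]
  ]
}}

```text
time_s: 16.23
position: [0.5777, 0.1191, 0.221]
tcp_rot: [[0.988, -0.157, 0.003], [-0.157, -0.988, 0.0], [0.003, -0.001, -1.0]]
force: [0.5, 0.1, 0.2]
opening: 0.373
grasp_force: 0.0
```

```bash
python3 - <<'E'
from h import st,ray;st()
from rig import capture
import cv2,numpy as np
p,d=capture('scene');q=p
def gm(p,z,n):
    m=cv2.inRange(cv2.cvtColor(p,cv2.COLOR_BGR2HSV),(45,80,60),(85,255,255))
    ys,xs=np.nonzero(m);k=(ys>215)&(ys<335)&(xs>280)&(xs<480)
    r=ray(n,(xs[k].min()+xs[k].max())/2,ys[k].mean(),z);print(n,k.sum(),r)
    q=r[:2]-[.56924,.05778];print('rod-y',q@[np.sin(np.radians(9)),np.cos(np.radians(9))])
gm(cv2.imread('pics/scene0.png'),.09,'scene');gm(p,.09,'scene')
cv2.imwrite('pics/s2.png',cv2.resize(p[215:335,280:480],(800,480),interpolation=cv2.INTER_CUBIC))
E
```

```text
t16.23 loc x-0.0012 y0.0619 z0.2210 yaw -9.01 tilt [ 0.0033 -0.0006] F x0.46 y0.13 z0.24 open 32.4mm grip 0.0 v2.591
scene 78 [ 0.60120256 -0.03306282  0.09      ]
rod-y -0.08472435028680718
scene 72 [0.6254642  0.11193889 0.09      ]
rod-y 0.062287502831788376
```

View pics/s2.png

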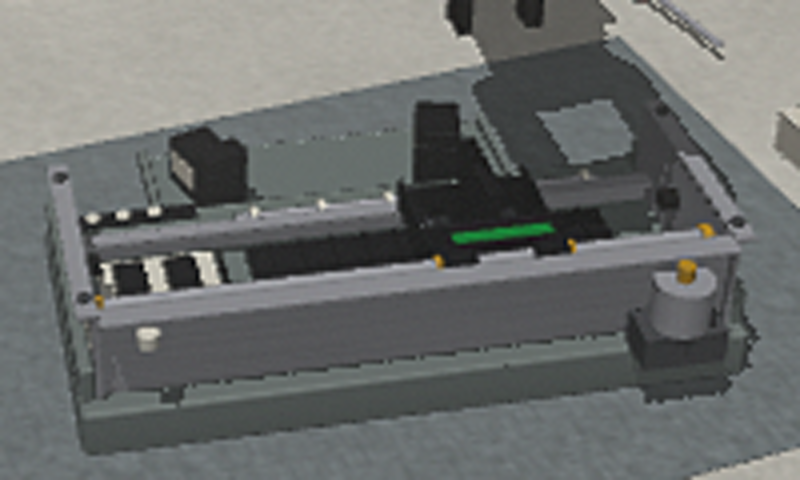

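The carriage (green strip at about (503,233) in the crop) stands free at rod y≈0.062. That matches where I let go, and the tray cartridges are undisturbed.

```bash
python3 -c "from rig import hand_in;print(hand_in())"
```

```text
the job is handed in; nothing more can be done
None
```

I ran the carriage against both end buffers and handed the job in; it now stands released in the middle of the sticky place, about 6 cm left of mid-travel (toward the far end). I saw no disturbance to the other things on the bench, and the result of the judging was not shown.

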